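# Draw the blind plug from a pump housing with a quarter-turn puller

## Robot

A 7-joint arm with a two-finger parallel gripper is mounted at the origin on the work surface. World frame = base frame: x ahead of the robot, y to its left, z up, the work surface at z = 0. Lengths are in m, angles in rad, forces in N, time in s.
With the tool pointing down it reaches from about 0.4 to 0.85 m from the base axis. Payload 10.4 kg.
Tool frame: the origin (TCP) lies between the finger pads; the fingertips stand 22 mm ahead of it and the grasp point (between the pads) lies 3 mm ahead of it (r.nose_length is the distance from the TCP to the fingertips, in m); z points along the fingers, y is the line along which they close (so a half turn about z gives the same grasp; the last joint's range is limited). The gripper opens to 87 mm and grips with 3 to 60 N. Pads are 19 mm wide; open, the fingers measure 117 mm over their backs; the gripper's body (75 mm by 190 mm) begins 51 mm behind the grasp point.
Start: joints at [1.171, 0.332, -0.065, 1.46, 0.022, 1.35, -0.088], TCP at [0.23, -0.581, 0.245] pointing down, gripper open.
Joint ranges: [-2.6, 2.6], [-0.5, 2.12], [-1.47, 1.34], [0.16, 2.42], [-1.27, 4.41], [0.06, 2.06], [-2.6, 2.6]. Speed limits (rad/s): [2.22, 2.22, 2.79, 2.79, 3.14, 3.14, 3.14].

## Interface

Orientations are given as a unit quaternion [x, y, z, w].
In Python, from bench import readout, cams, r gives the robot as it stands. The module is installed in compiled form; this text tells all that it offers.
- The arm moves only by the tool step_arm, never from a script. Its argument "deltas" is a list that holds one entry, the list of rows, each a list of 7 numbers: the turn, a rotation vector about the tool's x, y, z in rad, then the shift along the tool's x, y, z in m, then the opening in per cent of the stroke, from 0 (shut) to 100 (fully open). A call has 1 to 20 rows; each row is the pose to reach, as a shift and turn from the pose commanded when the call began, along the tool's axes at that moment; what a row does not reach only later rows make up. A row lasts 1/8 s, in which the tool goes at most 62.5 mm and 10.7 degrees, less where a joint would pass 70% of its speed; a pose out of reach is approached as far as the arm can. A call with a gripper value outside its range is refused whole. The fingers move at their own pace and stop on an object; "squeeze" is the grip in N (left out, the last holds). Time passes only in rows, so rows that repeat a pose let the fingers close. It gives the time, the measured TCP pose, the force, the opening and the grip force at its end, in the units of the state.
- readout.read_state(): the state, without advancing time (a new reading comes with each control period).
- cams.camera(name): name is "scene" or "side" or "wrist"; returns a dict with "img" (480x640x3 uint8, red, green, blue), "fx", "fy", "cx", "cy" (pixels), "k1" (the pictures are not rectified: a ray, as slopes to the right and down, at radius r is drawn at 1 + k1 r^2 times it, then the intrinsics apply), "origin" and "rotation" of the camera in the world; the wrist camera has in their place "T_tool_cam" (4x4, takes a point from camera to tool coordinates, whose origin is the TCP and whose axes are the flange's). Camera axes: x right, y up, looking along -z (the intrinsics and any distortion apply to the point x, -y, -z); pixel columns grow to the right and rows downward; lengths in m; the calibration is good to about 2 mm. A picture is of the moment at which its call begins: read the wrist's pose just before it. There is no depth.
- r.close_job(): hands the job in; it is judged then, once.
The state is a dict: "time": time; "joint_positions": joint angles; "joint_vel": joint speeds; "joint_torque": joint torques, N m; "ee_pos": TCP position; "eef_rot": TCP orientation; "ft_force": force on the tool from outside, world axes, zero at the start; "torque": the same for the moment, N m; "width": finger opening in m; "grip_force": force on a finger pad.
Only numpy, scipy, OpenCV 4.12 (cv2) and the standard library are available. Lean on these libraries where they do the work, as an engineer would, in place of code of your own. Each camera call takes 0.05 s, during which the arm holds its last target. There are 200 camera calls.

## Task

Take the red-handled puller from its black rack, put its cross-bar into the slot of the brass plug in the pump housing and screw it in clockwise until it is nearly at its stop, about a quarter turn. Draw the plug straight up until it is well clear of its bore, then carry it on the puller to the white tray and set it down gently, standing upright in the tray with the puller still screwed into it. Leave the two nozzles and the jar alone.

Things in the scene. Friction and masses are not known exactly. Their poses are not given: they have to be found in the camera images.
- puller_grip (a point): Puller, loose, steel, 80 mm tall, 0.12 kg, upright in the rack. Point: centre of its red handle, a block 44 (x) x 14 (y) x 30 mm (z), 65 mm above the foot; grasp it across the 14 mm (y). z points up. The puller is the same after a half turn.
- puller_foot (a point): Centre of the underside of the puller's cross-bar, its lowest part: 26 mm long (along x, like the handle), 9 mm wide, 5 mm high, on a shank of 9 mm diameter that reaches 50 mm up to the handle's underside. Same axes as the handle.
- plug_top (a point): Blind plug, loose, brass, 40 x 40 x 26 mm, 0.18 kg, sunk flush in the housing. Point: centre of its top face, z up. A slot 14 mm wide (x) and 31 mm long (y) opens in the top into a chamber. The puller's bar enters with its x along the plug's y, either way round. Screwed in, the handle centre is 44 to 46 mm above this point; the puller may lean a few degrees when let go.
- plug_floor (a point): Centre of the plug's chamber floor, 21 mm below its top. With the foot 0 to 2 mm above it, turn the puller clockwise seen from above (the other way is blocked): the bar runs under sloping thread flanks that trap it with about 2 mm of vertical play, to a stop at 1.40 rad. 1.36 rad from mid-slot is a good turn, 1.2 the least. A straight pull does not unscrew it.
- bore (a point): Pump housing, fixed, a grey block 120 (x) x 90 (y) x 60 mm tall; yellow port cap 12 mm high on top near its +x end. Point: centre of the mouth of its vertical bore (42 x 42 mm, 26 mm deep) on the top face, z up. The plug sits in it, cannot turn, and is held by sprung rubber seals: drawing it takes about 5 to 12 N.
- rack: Puller rack, fixed, black, 70 (x) x 40 mm (base plate 60 mm in y) x 34 mm tall; origin at the centre of its underside. The puller stands on the floor (6 mm up) of a well 32 (x) x 12.6 mm (y) and 28 mm deep; lift it straight up at least 35 mm.
- tray_in (a point): White parts tray, fixed, 170 (x) x 130 (y) x 30 mm, walls 5 mm; this point is the centre of its inner floor, 5 mm above the bench, z up.
- nozzle_a: Bystander: loose steel injector nozzle, 26 mm diameter, 52 mm tall, standing on its base (origin at the centre of its underside).
- nozzle_b: Bystander: a second nozzle like it.
- jar: Bystander: loose white jar with a black cap, 42 mm diameter, 45 mm tall, origin at the centre of its underside.
Not all that is in view belongs to the job. What is shaped like the part that bears tray_in but purple is not meant. There is more than one size of the part that bears bore; the job needs the middle-sized.

How it is judged:
On the way, in this order (a step that is already met when the one before it is completed fails the run):
1. the puller is screwed into the plug while the plug still sits in its bore (z of puller_grip in the frame of plug_top below 0.049 m and horizontal distance between puller_grip and plug_top below 0.012 m and angle between the x axis of puller_grip and the x axis of plug_top, either way round below 0.42 rad and distance of plug_top from where it was at the start of the episode below 0.006 m), for 0.1 s.
2. the plug is drawn straight up, clear of the bore, on the puller (z of plug_top in the frame of bore above 0.028 m and horizontal distance between plug_top and bore below 0.015 m and angle between plug_top's own z axis and vertical below 0.2 rad and z of puller_grip in the frame of plug_top below 0.05 m), for 0.05 s.
At the end, for the whole second after the job is handed in: the plug stands upright (within 0.1 rad) on the floor of the white tray, let go and at rest, with the puller still screwed into it (handle centre less than 50 mm above the plug's top face, cross-bar within 0.6 rad of the plug's x axis) (x of plug_top in the frame of tray_in between -0.07 and 0.07 m and y of plug_top in the frame of tray_in between -0.05 and 0.05 m and z of plug_top in the frame of tray_in below 0.03 m and angle between plug_top's own z axis and vertical below 0.1 rad and z of puller_grip in the frame of plug_top below 0.05 m and angle between the x axis of puller_grip and the x axis of plug_top, either way round below 0.6 rad and linear speed of plug below 0.03 m/s); the robot touches nothing.
It fails at once if nozzle, other nozzle or jar moved by more than 20 mm or tipped over (distance of any of nozzle_a, nozzle_b, jar from where it was at the start of the episode above 0.02 m or angle between any of nozzle_a, nozzle_b, jar's own z axis and vertical above 0.5 rad).
It fails at once if the plug is dropped (more than about 15 mm) instead of set down (linear speed of plug above 0.5 m/s and contact force between the fingers and puller below 0.3 N).
It also fails if it takes over 61 s, if anything falls off the work surface, if the arm or the gripper's body presses on something with over 40 N, if the wrist force passes 120 N, or if a joint passes its speed limit or range.

## Working session

There is one attempt and no reset: what is moved stays moved. The work goes in short steps, Python scripts to look and compute and a tool call to move; the robot and the scene stay as the last step left them, time stands still between calls to the robot, and variables do not carry over. Pictures are saved under pics/ and viewed, at most 10 in all, crops included, and the job is handed in when it is done.

Besides the shell and the picture viewer there is one more tool, called after "Emit:" in YAML: its name, and indented under it one key for each argument. step_arm: Moves the arm, as the interface text tells. Its arguments: {"type":"object","properties":{"deltas":{"type":"array"},"squeeze":{"type":"number"}},"required":["deltas"]}

```bash
mkdir -p pics
cat > h.py <<'E'
import numpy as np, cv2
from scipy.spatial.transform import Rotation as R
from bench import readout, cams, r
def cam(name):
    s=readout.read_state(); c=cams.camera(name)
    if name=="wrist":
        T=np.eye(4);T[:3,:3]=R.from_quat(s["eef_rot"]).as_matrix();T[:3,3]=s["ee_pos"]
        T=T@np.array(c["T_tool_cam"]); c["rotation"]=T[:3,:3];c["origin"]=T[:3,3]
    c["rotation"]=np.array(c["rotation"]);
    if c["rotation"].shape!=(3,3): c["rotation"]=R.from_quat(c["rotation"]).as_matrix()
    c["origin"]=np.array(c["origin"]);return c
def save(c,f): cv2.imwrite("pics/"+f,c["img"][:,:,::-1])
def ray(c,u,v):
    d=np.array([(u-c["cx"])/c["fx"],(v-c["cy"])/c["fy"]]);p=d.copy()
    for _ in range(20): p=d/(1+c["k1"]*(p@p))
    return c["rotation"]@np.array([p[0],-p[1],-1])
def at_z(c,u,v,z):
    d=ray(c,u,v);return c["origin"]+d*(z-c["origin"][2])/d[2]
def proj(c,P):
    q=c["rotation"].T@(np.array(P)-c["origin"]);p=np.array([q[0],-q[1]])/-q[2];p=p*(1+c["k1"]*(p@p))
    return p*[c["fx"],c["fy"]]+[c["cx"],c["cy"]]
def load(f):
    import pickle;return pickle.load(open(f,"rb"))
def snap(name,f):
    import pickle;c=cam(name);save(c,f+".png");pickle.dump(c,open(f+".pkl","wb"));return c
E
python3 - <<'E'
from h import *
for n in("scene","side","wrist"):
    c=snap(n,n+"0");print(n,c["origin"],c["rotation"].round(3).tolist(),c["fx"],c["k1"])
s=readout.read_state();print(s)
a=load("scene0.pkl")["img"];b=load("side0.pkl")["img"]
E
```

```text
scene [ 1.19080193 -0.62582052  0.76441996] [[0.734, -0.366, 0.573], [0.679, 0.412, -0.607], [-0.014, 0.835, 0.551]] 618.8252726340597 -0.11381159072129422
side [ 0.36983623 -0.69726609  0.77388064] [[0.98, 0.142, -0.141], [-0.199, 0.62, -0.759], [-0.02, 0.772, 0.636]] 515.4847204597353 -0.03628074805923484
wrist [ 0.29025785 -0.55697207  0.38425848] [[0.368, 0.903, 0.224], [-0.93, 0.357, 0.088], [-0.001, -0.24, 0.971]] 414.552962914779 -0.030900940662801715
{'time': 0.15, 'joint_positions': array([ 1.17139129,  0.33269506, -0.06463995,  1.46074564,  0.02162284,
        1.34990803, -0.08849686]), 'joint_vel': array([-0.00052806, -0.0004533 ,  0.00031599, -0.0043247 ,  0.00140476,
        0.00037022,  0.00079189]), 'joint_torque': array([ 1.24340721e-03, -6.23632693e+01,  2.49162514e-02, -3.90140676e+01,
       -6.12883153e-02,  3.71262815e-02,  7.53311065e-05]), 'ee_pos': array([ 0.22983079, -0.58091789,  0.24395763]), 'eef_rot': array([ 9.82307516e-01,  1.87274298e-01, -1.42440518e-04, -5.11047980e-04]), 'ft_force': array([-0.4623342 ,  0.1982034 , -0.37850891]), 'torque': array([-0.00239903, -0.0009799 , -0.02500071]), 'grip_force': 0.0, 'width': 0.08725433129670104}
```

View pics/scene0.png

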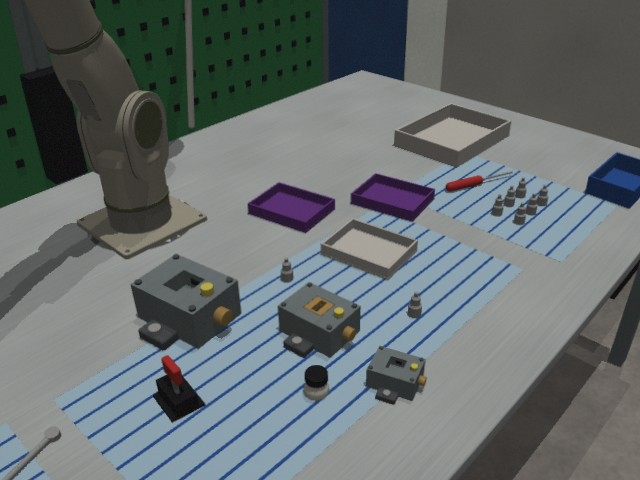

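View pics/side0.png

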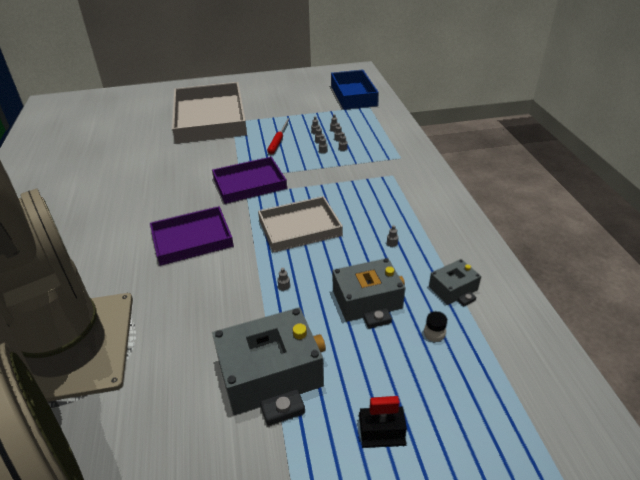

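The scene view has three housings: large (187,297), middle (319,317) and small (397,372). Only the middle one holds the brass plug, so it fits. The white trays are at (369,247) and a bigger one at (453,133); I'll check them against 170x130. The purple trays at (291,207) and (393,196) are excluded. The red puller stands in the black rack at (175,385). The screwdriver at (465,184) is not meant.

Run:
```python
from h import *
A=load("scene0.pkl");B=load("side0.pkl")
def tri(a,b):
    d1=ray(A,*a);d2=ray(B,*b);M=np.c_[d1,-d2];t=np.linalg.lstsq(M,B["origin"]-A["origin"],rcond=None)[0]
    p=A["origin"]+t[0]*d1;q=B["origin"]+t[1]*d2;return ((p+q)/2).round(4),np.linalg.norm(p-q).round(4)
print("handle",tri((173,370),(384,405)))
print("plug",tri((319,306),(369,278)))
print("yellowcap",tri((339,311),(390,271)))
print("nozA",tri((287,272),(283,280)),"nozB",tri((415,305),(392,237)),"jar",tri((316,381),(436,327)))
for n,c,pts in(("tray scene",A,[(321,247),(365,222),(418,242),(384,273)]),("tray side",B,[(259,209),(327,200),(342,226),(270,246)]),
 ("far tray scene",A,[(395,130),(447,107),(511,128),(460,153)])):
    P=np.array([at_z(c,*p,.03) for p in pts]);print(n,P.mean(0).round(3),[np.linalg.norm(P[i]-P[i-1]).round(3) for i in range(4)],P[:,:2].round(3).tolist())
# crops
k=lambda c,u,v,w,h,s:cv2.resize(c["img"][v:v+h,u:u+w,::-1],None,fx=s,fy=s,interpolation=cv2.INTER_CUBIC)
im=np.hstack([k(A,265,270,110,100,4),np.zeros((400,4,3),np.uint8),k(B,325,250,85,100,4)])
cv2.imwrite("pics/crop.png",im);print(im.shape)
```

```text
handle (array([ 0.5357, -0.2832,  0.0713]), np.float64(0.0017))
plug (array([ 0.5896, -0.0036,  0.0626]), np.float64(0.0008))
yellowcap (array([6.329e-01, 6.000e-04, 7.050e-02]), np.float64(0.0038))
nozA (array([0.4273, 0.0722, 0.0188]), np.float64(0.0005)) nozB (array([0.689 , 0.1551, 0.021 ]), np.float64(0.0034)) jar (array([ 0.6883, -0.1184,  0.026 ]), np.float64(0.0047))
tray scene [0.505 0.253 0.03 ] [np.float64(0.16), np.float64(0.142), np.float64(0.14), np.float64(0.14)] [[0.428, 0.175], [0.432, 0.317], [0.572, 0.329], [0.587, 0.19]]
tray side [0.493 0.252 0.03 ] [np.float64(0.142), np.float64(0.168), np.float64(0.109), np.float64(0.174)] [[0.404, 0.314], [0.572, 0.314], [0.585, 0.206], [0.413, 0.172]]
far tray scene [0.284 0.916 0.03 ] [np.float64(0.235), np.float64(0.269), np.float64(0.244), np.float64(0.262)] [[0.16, 0.789], [0.17, 1.057], [0.413, 1.04], [0.394, 0.78]]
(400, 784, 3)
```

View pics/crop.png

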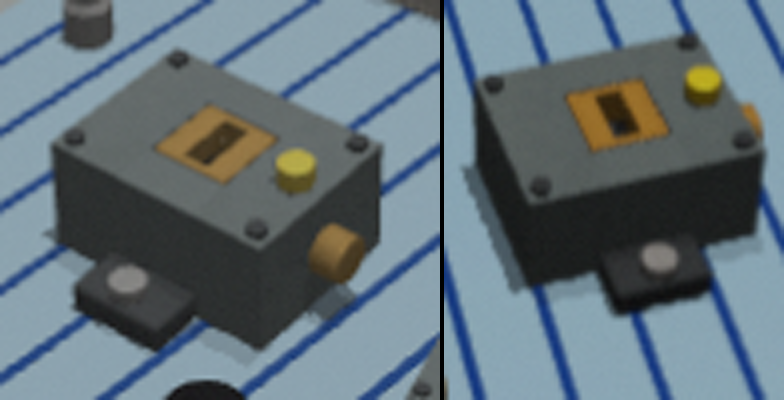

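The crop confirms the target: the brass plug is flush in the middle housing, with its slot running away from the yellow cap's axis. The triangulated heights fit (handle 0.071, plug 0.063), and the near white tray measures about 170x130, centred near (0.50,0.25). Next I'll hover over the puller.

Emit:
step_arm:
  deltas:
    - [[0, 0, 0.377, 0.394, -0.165, 0, 100], [0, 0, 0.377, 0.394, -0.165, 0, 100], [0, 0, 0.377, 0.394, -0.165, 0, 100], [0, 0, 0.377, 0.394, -0.165, 0, 100], [0, 0, 0.377, 0.394, -0.165, 0, 100], [0, 0, 0.377, 0.394, -0.165, 0, 100], [0, 0, 0.377, 0.394, -0.165, 0, 100], [0, 0, 0.377, 0.394, -0.165, 0, 100], [0, 0, 0.377, 0.394, -0.165, 0, 100], [0, 0, 0.377, 0.394, -0.165, 0, 100], [0, 0, 0.377, 0.394, -0.165, 0, 100]]

```text
time: 1.52
ee_pos: [0.5349, -0.2839, 0.2447]
eef_rot: [1.0, -0.001, -0.0, 0.0]
ft_force: [0.0, 0.0, -0.2]
width: 0.0872
grip_force: 0.0
```

```bash
cat >> h.py <<'E'
def pose():
    s=readout.read_state();M=R.from_quat(s["eef_rot"]).as_matrix();print("t",s["time"],"p",s["ee_pos"].round(4),"psi",np.arctan2(M[1,0],M[0,0]).round(4),"zax",M[:,2].round(4),"F",np.round(s["ft_force"],1),"w",round(s["width"],4),"g",round(s["grip_force"],1),"j",s["joint_positions"].round(2));return s,M
def to(P,psi):
    s,M=pose();T=np.c_[[np.cos(psi),np.sin(psi),0],[np.sin(psi),-np.cos(psi),0],[0,0,-1]]
    print("delta turn",R.from_matrix(M.T@T).as_rotvec().round(4),"shift",(M.T@(np.array(P)-s["ee_pos"])).round(4))
def mask(c,lo,hi,roi=None):
    m=cv2.inRange(cv2.cvtColor(c["img"],cv2.COLOR_RGB2HSV),lo,hi)
    if roi: z=np.zeros_like(m);u0,v0,u1,v1=roi;z[v0:v1,u0:u1]=m[v0:v1,u0:u1];m=z
    return m
def big(m):
    cs=cv2.findContours(m,cv2.RETR_EXTERNAL,cv2.CHAIN_APPROX_NONE)[0];return max(cs,key=cv2.contourArea).reshape(-1,2)
def rect_z(c,px,z):
    P=np.array([at_z(c,*p,z)[:2] for p in px]);(x,y),wh,a=cv2.minAreaRect((P*1000).astype(np.float32));return x/1000,y/1000,wh,a
E
python3 - <<'E'
from h import *
pose();c=snap("wrist","w1");print(c["origin"].round(3),proj(c,[.5357,-.2832,.071]))
m=mask(c,(0,130,80),(8,255,255))|mask(c,(172,130,80),(180,255,255));b=big(m);print(len(b),b.min(0),b.max(0))
print(rect_z(c,b,.086))
E
```

```text
t 1.525 p [ 0.5349 -0.2839  0.2447] psi -0.0021 zax [-0.e+00 -5.e-04 -1.e+00] F [ 0.   0.  -0.2] w 0.0872 g 0.0 j [ 0.63  0.3  -0.26  1.51  0.08  1.34 -1.22]
[ 0.6   -0.284  0.385] [321.51043325 220.90132476]
145 [309 189] [334 250]
(0.539336669921875, -0.2829913635253906, (14.71009635925293, 45.58454132080078), 81.76973724365234)
```

View pics/w1.png

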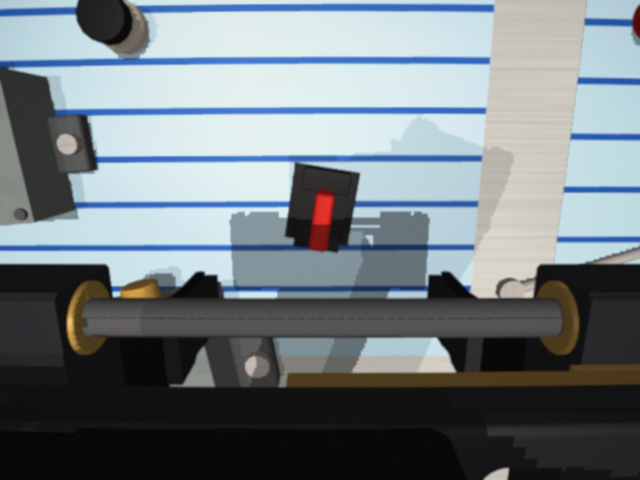

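The wrist view shows the puller at about (321,220), with a bright top face and the darker front face below it; the rack is turned the same way (about -8°). I'll refine on the bright top, then look at the plug before grasping.

Run:
```python
from h import *
c=load("w1.pkl");i=c["img"]
m=mask(c,(0,130,80),(8,255,255))|mask(c,(172,130,80),(180,255,255))
print("V along:",[(v,int(i[v][m[v]>0][:,0].mean())) for v in range(190,250,4)])
for th in(190,210,225):
    b=big(m&cv2.inRange(i[:,:,0],th,255));print(th,b.min(0),b.max(0),rect_z(c,b,.086))
to([.555,-.004,.2],0)
```

```text
V along: [(190, 90), (194, 133), (198, 197), (202, 195), (206, 200), (210, 199), (214, 199), (218, 198), (222, 196), (226, 117), (230, 115), (234, 116), (238, 114), (242, 116), (246, 115)]
190 [314 196] [331 223] (0.5469581909179687, -0.28414187622070314, (10.775118827819824, 20.904464721679688), 82.0805892944336)
210 [315 197] [330 223] (0.5466795654296875, -0.28425643920898436, (9.247941970825195, 19.976011276245117), 82.17424774169922)
225 [325 200] [329 209] (0.550932373046875, -0.28730844116210935, (2.2498300075531006, 6.901098728179932), 83.6801986694336)
t 1.575 p [ 0.535  -0.2837  0.2447] psi -0.0018 zax [ 0.e+00 -3.e-04 -1.e+00] F [0.2 0.2 0.6] w 0.0873 g 0.0 j [ 0.62  0.3  -0.26  1.51  0.08  1.34 -1.22]
delta turn [ 0.0003 -0.     -0.0018] shift [ 0.0194 -0.2797  0.0446]
```

Emit:
step_arm:
  deltas:
    - [[0, 0, 0, 0.02, -0.28, 0.045, 100], [0, 0, 0, 0.02, -0.28, 0.045, 100], [0, 0, 0, 0.02, -0.28, 0.045, 100], [0, 0, 0, 0.02, -0.28, 0.045, 100], [0, 0, 0, 0.02, -0.28, 0.045, 100], [0, 0, 0, 0.02, -0.28, 0.045, 100], [0, 0, 0, 0.02, -0.28, 0.045, 100], [0, 0, 0, 0.02, -0.28, 0.045, 100]]

```text
time: 2.58
ee_pos: [0.5558, -0.0045, 0.1997]
eef_rot: [1.0, -0.001, 0.0, 0.0]
ft_force: [0.2, -0.1, -0.5]
width: 0.0866
grip_force: 0.0
```

Run:
```python
from h import *
pose();c=snap("wrist","w2")
m=mask(c,(8,110,60),(24,255,255));u,v=proj(c,[.5896,-.0036,.06]).astype(int);print(u,v)
z=np.zeros_like(m);z[max(v-75,0):v+75,u-75:u+75]=m[max(v-75,0):v+75,u-75:u+75]
b=big(z);print(b.min(0),b.max(0),rect_z(c,b,.06))
```

```text
t 2.575 p [ 0.5558 -0.0045  0.1997] psi -0.0027 zax [ 3.e-04 -5.e-04 -1.e+00] F [ 0.2 -0.1 -0.5] w 0.0866 g 0.0 j [ 0.31  0.24 -0.44  1.69  0.11  1.23 -1.73]
320 183
[283 151] [347 215] (0.5893201293945313, 0.0001835060119628906, (40.81735610961914, 40.848533630371094), 4.610808372497559)
```

View pics/w2.png

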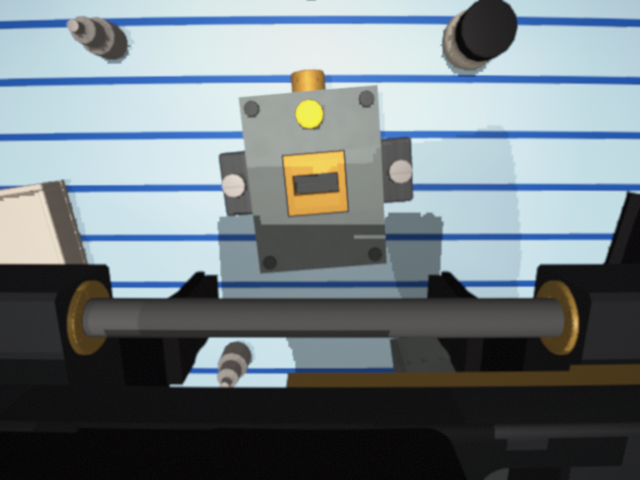

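The wrist view shows the plug centred near (315,183), at (0.589,0.000) with yaw about +4.6°. Its measured 40.8 mm side is right, and the slot runs along the plug's y. I'll go back to the puller, aligned and slightly behind it.

Emit:
step_arm:
  deltas:
    - [[0, 0, 0.135, -0.055, 0.279, -0.02, 100], [0, 0, 0.135, -0.055, 0.279, -0.02, 100], [0, 0, 0.135, -0.055, 0.279, -0.02, 100], [0, 0, 0.135, -0.055, 0.279, -0.02, 100], [0, 0, 0.135, -0.055, 0.279, -0.02, 100], [0, 0, 0.135, -0.055, 0.279, -0.02, 100], [0, 0, 0.135, -0.055, 0.279, -0.02, 100], [0, 0, 0.135, -0.055, 0.279, -0.02, 100], [0, 0, 0.135, -0.055, 0.279, -0.02, 100]]

```text
time: 3.75
ee_pos: [0.501, -0.2809, 0.2196]
eef_rot: [0.998, -0.067, 0.0, -0.0]
ft_force: [-0.7, 1.2, -1.3]
width: 0.0872
grip_force: 0.0
```

```bash
cat > fit.py <<'E'
from h import *
from scipy.optimize import minimize
def fit(c,m,x0,zc=.071,dims=(.044,.014,.030)):
    C=np.array([[i,j,k] for i in(-1,1) for j in(-1,1) for k in(-1,1)])*np.array(dims)/2
    def f(q):
        P=C@R.from_euler("z",q[2]).as_matrix().T+[q[0],q[1],zc]
        h=cv2.convexHull(np.array([proj(c,p) for p in P]).astype(np.float32))
        z=np.zeros_like(m);cv2.fillConvexPoly(z,np.round(h*16).astype(np.int32),255,cv2.LINE_AA,4)
        return np.abs(z.astype(float)-m).sum()/255
    o=minimize(f,x0,method="Nelder-Mead",options=dict(initial_simplex=np.array(x0)+np.array([[0,0,0],[.006,0,0],[0,.006,0],[0,0,.08]]),xatol=1e-5,fatol=.1))
    return o.x.round(4),o.fun,int((m>0).sum())
def red(c):
    m=mask(c,(0,110,40),(9,255,255))|mask(c,(170,110,40),(180,255,255));z=np.zeros_like(m)
    cv2.drawContours(z,[big(m).reshape(-1,1,2)],-1,255,-1);return z
E
python3 - <<'E'
from fit import *
pose();c=snap("wrist","w3")
print(fit(c,red(c),[.537,-.283,-.14]))
c=load("w1.pkl");print(fit(c,red(c),[.537,-.283,-.14]))
for n,roi in(("scene0",(140,340,200,420)),("side0",(340,380,430,430))):
    c=load(n+".pkl");m=mask(c,(0,110,40),(9,255,255),roi)|mask(c,(170,110,40),(180,255,255),roi);print(n,fit(c,m,[.537,-.283,-.14]))
# plug silhouettes in fixed cams for the same comparison
for n,(u,v) in(("scene0",(319,306)),("side0",(369,278))):
    c=load(n+".pkl");m=mask(c,(8,110,60),(24,255,255),(u-22,v-18,u+22,v+18));b=big(m);print(n,rect_z(c,b,.06))
E
```

```text
t 3.75 p [ 0.501  -0.2809  0.2196] psi -0.1337 zax [ 1.e-04  1.e-04 -1.e+00] F [-0.7  1.2 -1.3] w 0.0872 g 0.0 j [ 0.63  0.25 -0.24  1.62  0.06  1.28 -1.32]
(array([ 0.5367, -0.2829, -0.1267]), np.float64(85.6078431372549), 1510)
(array([ 0.5375, -0.2829, -0.1398]), np.float64(128.78823529411764), 1242)
scene0 (array([ 0.5331, -0.2829, -0.2876]), np.float64(94.48235294117647), 346)
side0 (array([ 0.5369, -0.2831, -0.143 ]), np.float64(151.52941176470588), 481)
scene0 (0.5857523193359375, -2.1236419677734376e-05, (39.63832473754883, 38.571800231933594), 3.454083204269409)
side0 (0.5879720458984375, -0.0011818370819091798, (40.29861831665039, 40.7705078125), 5.011938571929932)
```

Run:
```python
from h import *
to([.537,-.2829,.12],-.135);to([.537,-.2829,.074],-.135)
```

```text
t 3.8 p [ 0.5009 -0.281   0.2196] psi -0.134 zax [ 1.e-04 -0.e+00 -1.e+00] F [ 0.8 -0.2 -0.4] w 0.0868 g 0.0 j [ 0.63  0.25 -0.24  1.62  0.06  1.28 -1.32]
delta turn [ 0.     -0.0001  0.001 ] shift [ 0.036  -0.003   0.0996]
t 3.8 p [ 0.5009 -0.281   0.2196] psi -0.134 zax [ 1.e-04 -0.e+00 -1.e+00] F [ 0.8 -0.2 -0.4] w 0.0868 g 0.0 j [ 0.63  0.25 -0.24  1.62  0.06  1.28 -1.32]
delta turn [ 0.     -0.0001  0.001 ] shift [ 0.036  -0.003   0.1456]
```

Emit:
step_arm:
  deltas:
    - [[0, 0, 0, 0.036, -0.003, 0.05, 100], [0, 0, 0, 0.036, -0.003, 0.09, 60], [0, 0, 0, 0.036, -0.003, 0.12, 40], [0, 0, 0, 0.036, -0.003, 0.146, 40], [0, 0, 0, 0.036, -0.003, 0.146, 40], [0, 0, 0, 0.036, -0.003, 0.146, 40], [0, 0, 0, 0.036, -0.003, 0.146, 0], [0, 0, 0, 0.036, -0.003, 0.146, 0], [0, 0, 0, 0.036, -0.003, 0.146, 0], [0, 0, 0, 0.036, -0.003, 0.146, 0], [0, 0, 0, 0.036, -0.003, 0.146, 0], [0, 0, 0, 0.036, -0.003, 0.146, 0]]
  squeeze: 35

```text
time: 5.3
ee_pos: [0.5369, -0.2838, 0.0739]
eef_rot: [0.998, -0.068, 0.0, 0.0]
ft_force: [-0.6, -0.2, 4.0]
width: 0.0135
grip_force: 34.9
```

Emit:
step_arm:
  deltas:
    - [[0, 0, 0, 0, 0, -0.03, 0], [0, 0, 0, 0, 0, -0.065, 0], [0, 0, 0, 0, 0, -0.1, 0], [0, 0, 0, 0, 0, -0.1, 0], [0, 0, -0.18, 0.002, -0.03, -0.1, 0], [0, 0, -0.36, 0.004, -0.065, -0.1, 0], [0, 0, -0.54, 0.005, -0.1, -0.1, 0], [0, 0, -0.72, 0.006, -0.13, -0.1, 0], [0, 0, -0.9, 0.007, -0.16, -0.1, 0], [0, 0, -1.08, 0.009, -0.19, -0.1, 0], [0, 0, -1.26, 0.01, -0.22, -0.1, 0], [0, 0, -1.44, 0.011, -0.25, -0.1, 0], [0, 0, -1.62, 0.012, -0.275, -0.1, 0], [0, 0, -1.786, 0.013, -0.288, -0.1, 0], [0, 0, -1.786, 0.013, -0.288, -0.1, 0], [0, 0, -1.786, 0.013, -0.288, -0.1, 0]]

```text
time: 7.3
ee_pos: [0.588, -0.001, 0.1727]
eef_rot: [0.68, 0.733, -0.001, -0.0]
ft_force: [0.3, -0.3, -1.3]
width: 0.0137
grip_force: 34.9
```

Run:
```python
from fit import *
to([.589,0,.125],1.651)
for n in("scene","side"):
    c=snap(n,n+"2");s,M=pose();p=s["ee_pos"];print(n,fit(c,red(c),[p[0],p[1],1.65],zc=p[2]-.003))
    u,v=proj(c,p-[0,0,.05]).astype(int);k=cv2.resize(c["img"][v-75:v+75,u-50:u+50,::-1],None,fx=4,fy=4,interpolation=cv2.INTER_CUBIC)
    cv2.imwrite(f"pics/c_{n}.png",k)
cv2.imwrite("pics/cc.png",np.hstack([cv2.imread("pics/c_scene.png"),cv2.imread("pics/c_side.png")]))
```

```text
t 7.3 p [ 0.588  -0.001   0.1727] psi 1.6462 zax [-1.2e-03 -3.0e-04 -1.0e+00] F [ 0.3 -0.3 -1.3] w 0.0137 g 34.9 j [ 0.44  0.37 -0.64  1.63  0.23  1.22 -0.17]
delta turn [-0.0013  0.0002 -0.0048] shift [0.001  0.0011 0.0477]
t 7.35 p [ 0.5881 -0.0011  0.1729] psi 1.6465 zax [-9.e-04 -4.e-04 -1.e+00] F [ 0.8  0.5 -1.7] w 0.0136 g 34.9 j [ 0.44  0.37 -0.64  1.63  0.23  1.22 -0.17]
scene (array([0.3042, 2.7653, 0.7969]), np.float64(312.0), 312)
t 7.4 p [ 0.5882 -0.0011  0.1731] psi 1.647 zax [-6.e-04 -4.e-04 -1.e+00] F [ 0.2  0.2 -2.1] w 0.0136 g 34.9 j [ 0.44  0.37 -0.64  1.63  0.23  1.22 -0.17]
side (array([0.5972, 0.021 , 1.2547]), np.float64(431.38039215686274), 174)
```

View pics/cc.png

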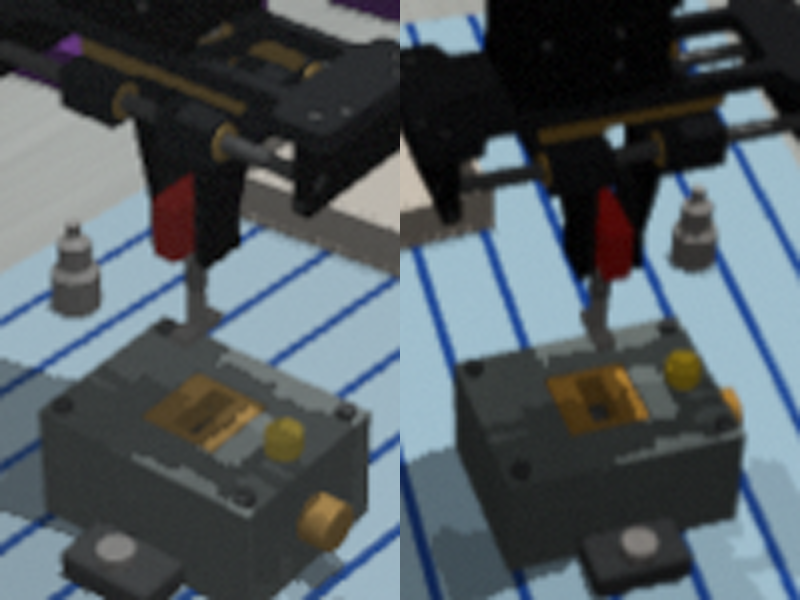

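The puller is held upright. The bar is visible above the housing at crop (200,320) and (600,335), aligned with the slot. I'll lower it to just above the slot and compare.

Emit:
step_arm:
  deltas:
    - [[0, 0, -0.004, 0.001, 0.001, 0.015, 0], [0, 0, -0.004, 0.001, 0.001, 0.03, 0], [0, 0, -0.004, 0.001, 0.001, 0.041, 0], [0, 0, -0.004, 0.001, 0.001, 0.041, 0], [0, 0, -0.004, 0.001, 0.001, 0.041, 0], [0, 0, -0.004, 0.001, 0.001, 0.041, 0]]

```text
time: 8.15
ee_pos: [0.5897, 0.0011, 0.1331]
eef_rot: [0.677, 0.736, 0.0, 0.0]
ft_force: [0.5, -0.1, -0.5]
width: 0.0137
grip_force: 34.9
```

Run:
```python
from h import *
s,M=pose();p=s["ee_pos"];to([.589,0,.131],1.651);ims=[]
for n in("scene","side"):
    c=snap(n,n+"3");o=proj(c,p-[0,0,.06]).astype(int);f=8
    k=cv2.resize(c["img"][o[1]-35:o[1]+35,o[0]-25:o[0]+25,::-1],None,fx=f,fy=f,interpolation=cv2.INTER_CUBIC)
    def box(x,y,z,a,L,W,col):
        P=[np.array([x,y,z])+R.from_euler("z",a).apply([i*L/2,j*W/2,0]) for i,j in((1,1),(1,-1),(-1,-1),(-1,1))]
        q=np.array([(proj(c,w)-o+[25.5,35.5])*f for w in P]).astype(np.int32);cv2.polylines(k,[q],True,col,1)
    box(p[0],p[1],p[2]-.068+.005,1.651,.026,.009,(0,255,0))   # expected bar top edge
    box(.589,0,.06,.08,.040,.040,(255,0,255)); box(.589,0,.06,.08,.014,.031,(255,255,0))
    ims.append(k)
cv2.imwrite("pics/ins.png",np.hstack(ims))
```

```text
t 8.15 p [0.5897 0.0011 0.1331] psi 1.6547 zax [ 1.e-03 -1.e-04 -1.e+00] F [ 0.5 -0.1 -0.5] w 0.0137 g 34.9 j [ 0.43  0.41 -0.63  1.67  0.26  1.15 -0.18]
t 8.15 p [0.5897 0.0011 0.1331] psi 1.6547 zax [ 1.e-03 -1.e-04 -1.e+00] F [ 0.5 -0.1 -0.5] w 0.0137 g 34.9 j [ 0.43  0.41 -0.63  1.67  0.26  1.15 -0.18]
delta turn [0.001  0.0002 0.0037] shift [-0.0011 -0.0008  0.0021]
```

View pics/ins.png

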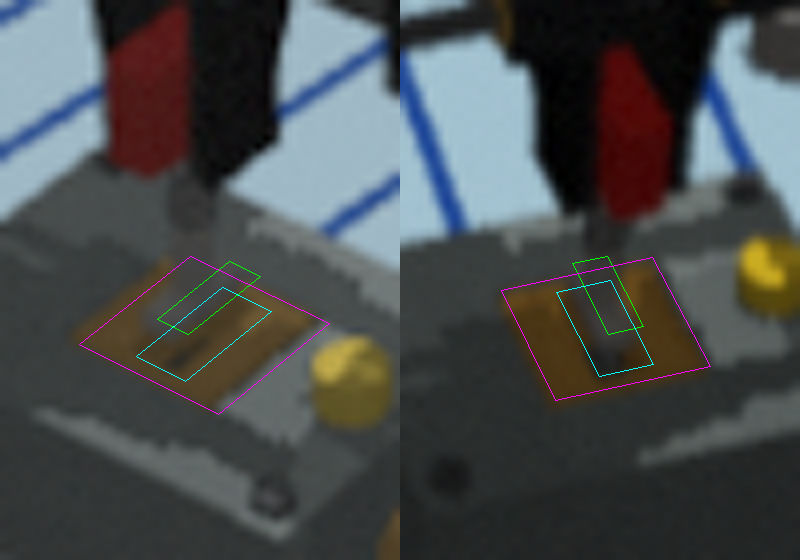

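The overlays line up in the side view. In the scene view the bar and the slot share the same small offset, so the relative fit is good. Inserting now.

Emit:
step_arm:
  deltas:
    - [[0, 0, 0, -0.0005, -0.001, 0.004, 0], [0, 0, 0, -0.0005, -0.001, 0.008, 0], [0, 0, 0, -0.0005, -0.001, 0.012, 0], [0, 0, 0, -0.0005, -0.001, 0.014, 0], [0, 0, 0, -0.0005, -0.001, 0.014, 0], [0, 0, 0, -0.0005, -0.001, 0.014, 0]]

```text
time: 9.0
ee_pos: [0.5885, 0.0005, 0.1187]
eef_rot: [0.677, 0.736, 0.0, 0.0]
ft_force: [-0.4, 0.7, -1.3]
width: 0.0134
grip_force: 34.9
```

Run:
```python
from h import *
to([.589,0,.108],1.651);print(readout.read_state()["torque"])
```

```text
t 9.0 p [5.885e-01 5.000e-04 1.187e-01] psi 1.6548 zax [ 2.e-04 -0.e+00 -1.e+00] F [-0.4  0.7 -1.3] w 0.0134 g 34.9 j [ 0.42  0.43 -0.62  1.68  0.27  1.12 -0.19]
delta turn [0.0002 0.0001 0.0038] shift [-0.0006  0.0005  0.0107]
[ 0.01327171 -0.11427759 -0.01358256]
```

Emit:
step_arm:
  deltas:
    - [[0, 0, 0, 0, 0, 0.004, 0], [0, 0, 0, 0, 0, 0.008, 0], [0, 0, 0, 0, 0, 0.0105, 0], [0, 0, 0, 0, 0, 0.0105, 0], [0, 0, 0, 0, 0, 0.0105, 0], [0, 0, 0, 0, 0, 0.0105, 0]]

```text
time: 9.75
ee_pos: [0.5885, 0.0005, 0.1082]
eef_rot: [0.677, 0.736, 0.0, 0.0]
ft_force: [0.4, -0.4, -1.5]
width: 0.014
grip_force: 34.9
```

Emit:
step_arm:
  deltas:
    - [[0, 0, 0.15, 0, 0, 0, 0], [0, 0, 0.3, 0, 0, 0, 0], [0, 0, 0.45, 0, 0, 0, 0], [0, 0, 0.6, 0, 0, 0, 0], [0, 0, 0.75, 0, 0, 0, 0], [0, 0, 0.75, 0, 0, 0, 0], [0, 0, 0.75, 0, 0, 0, 0]]

```text
time: 10.62
ee_pos: [0.5884, 0.0005, 0.1081]
eef_rot: [0.899, 0.439, 0.0, 0.0]
ft_force: [-0.4, 0.1, -1.4]
width: 0.0136
grip_force: 34.9
```

Run:
```python
from h import *
pose();print(readout.read_state()["torque"])
```

```text
t 10.625 p [5.884e-01 5.000e-04 1.081e-01] psi 0.9083 zax [ 1.e-04 -1.e-04 -1.e+00] F [-0.4  0.1 -1.4] w 0.0136 g 34.9 j [ 0.32  0.41 -0.49  1.7   0.21  1.09 -0.9 ]
[-0.00227877 -0.0604037   0.05289547]
```

Turning freely. Continuing to psi ≈ 0.295.

Emit:
step_arm:
  deltas:
    - [[0, 0, 0.15, 0, 0, 0, 0], [0, 0, 0.3, 0, 0, 0, 0], [0, 0, 0.45, 0, 0, 0, 0], [0, 0, 0.55, 0, 0, 0, 0], [0, 0, 0.61, 0, 0, 0, 0], [0, 0, 0.61, 0, 0, 0, 0], [0, 0, 0.61, 0, 0, 0, 0]]

```text
time: 11.5
ee_pos: [0.5883, 0.0, 0.108]
eef_rot: [0.989, 0.148, -0.0, 0.0]
ft_force: [0.1, -2.4, -0.3]
width: 0.0138
grip_force: 34.9
```

Run:
```python
from h import *
pose();print(readout.read_state()["torque"])
```

```text
t 11.5 p [0.5883 0.     0.108 ] psi 0.297 zax [-3.e-04 -5.e-04 -1.e+00] F [ 0.1 -2.4 -0.3] w 0.0138 g 34.9 j [ 0.24  0.39 -0.39  1.7   0.17  1.08 -1.47]
[-0.62422192  0.16355175  0.11770614]
```

Emit:
step_arm:
  deltas:
    - [[0, 0, 0, 0, 0, -0.002, 0], [0, 0, 0, 0, 0, -0.005, 0], [0, 0, 0, 0, 0, -0.009, 0], [0, 0, 0, 0, 0, -0.013, 0], [0, 0, 0, 0, 0, -0.017, 0], [0, 0, 0, 0, 0, -0.021, 0], [0, 0, 0, 0, 0, -0.025, 0], [0, 0, 0, 0, 0, -0.029, 0], [0, 0, 0, 0, 0, -0.033, 0], [0, 0, 0, 0, 0, -0.038, 0], [0, 0, 0, 0, 0, -0.043, 0], [0, 0, 0, 0, 0, -0.05, 0], [0, 0, 0, 0, 0, -0.06, 0], [0, 0, 0, 0, 0, -0.07, 0], [0, 0, 0, 0, 0, -0.07, 0], [0, 0, 0, 0, 0, -0.07, 0]]
  squeeze: 45

```text
time: 13.5
ee_pos: [0.5882, 0.0004, 0.1779]
eef_rot: [0.989, 0.147, -0.0, 0.0]
ft_force: [-0.4, 0.9, -3.1]
width: 0.0136
grip_force: 44.9
```

Run:
```python
from h import *
s,M=pose();p=s["ee_pos"];to([.497,.252,.16],.2);ims=[]
for n in("scene","side"):
    c=snap(n,n+"4");o=proj(c,p-[0,0,.06]).astype(int)
    ims.append(cv2.resize(c["img"][o[1]-75:o[1]+75,o[0]-50:o[0]+50,::-1],None,fx=4,fy=4,interpolation=cv2.INTER_CUBIC))
cv2.imwrite("pics/up.png",np.hstack(ims))
```

```text
t 13.5 p [5.882e-01 4.000e-04 1.779e-01] psi 0.2948 zax [-2.e-04 -1.e-04 -1.e+00] F [-0.4  0.9 -3.1] w 0.0136 g 44.9 j [ 0.25  0.33 -0.4   1.63  0.13  1.21 -1.45]
t 13.5 p [5.882e-01 4.000e-04 1.779e-01] psi 0.2948 zax [-2.e-04 -1.e-04 -1.e+00] F [-0.4  0.9 -3.1] w 0.0136 g 44.9 j [ 0.25  0.33 -0.4   1.63  0.13  1.21 -1.45]
delta turn [0.0001 0.0002 0.0948] shift [-0.0142 -0.2672  0.0179]
```

View pics/up.png

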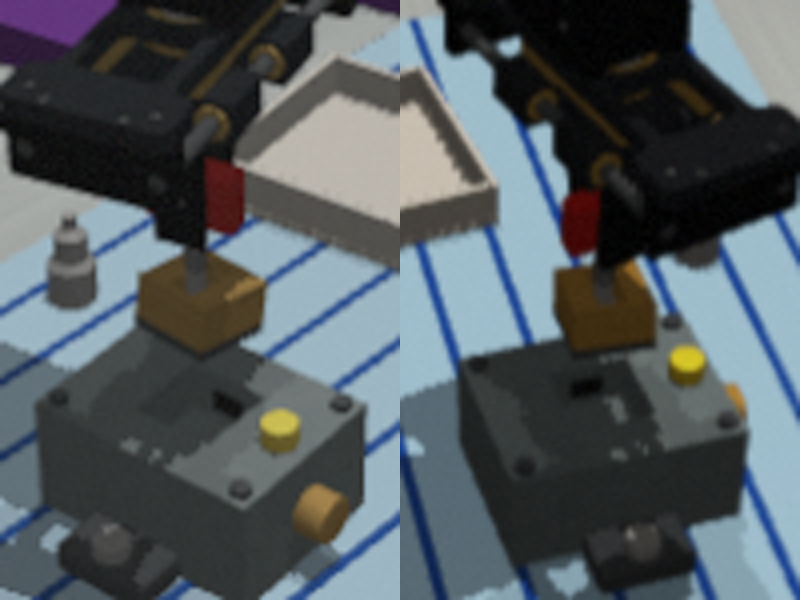

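The plug hangs on the puller, clear of the bore. Carrying it to the tray.

Emit:
step_arm:
  deltas:
    - [[0, 0, 0, -0.001, -0.015, 0, 0], [0, 0, 0, -0.002, -0.04, 0, 0], [0, 0, 0, -0.004, -0.07, 0, 0], [0, 0, 0, -0.005, -0.1, 0, 0], [0, 0, 0, -0.007, -0.13, 0, 0], [0, 0, 0, -0.008, -0.16, 0, 0], [0, 0, 0, -0.01, -0.19, 0, 0], [0, 0, 0, -0.012, -0.22, 0, 0], [0, 0, 0, -0.013, -0.245, 0, 0], [0, 0, 0, -0.014, -0.26, 0, 0], [0, 0, 0, -0.014, -0.267, 0, 0], [0, 0, 0, -0.014, -0.267, 0, 0], [0, 0, 0, -0.014, -0.267, 0.03, 0], [0, 0, 0, -0.014, -0.267, 0.06, 0], [0, 0, 0, -0.014, -0.267, 0.08, 0], [0, 0, 0, -0.014, -0.267, 0.088, 0], [0, 0, 0, -0.014, -0.267, 0.088, 0], [0, 0, 0, -0.014, -0.267, 0.088, 0]]

```text
time: 15.85
ee_pos: [0.4981, 0.2522, 0.0911]
eef_rot: [0.989, 0.147, 0.001, -0.0]
ft_force: [0.7, -0.2, -3.0]
width: 0.0143
grip_force: 44.9
```

Run:
```python
from h import *
to([.497,.252,.079],.295)
```

```text
t 15.85 p [0.4981 0.2522 0.0911] psi 0.2947 zax [ 1.6e-03  6.0e-04 -1.0e+00] F [ 0.7 -0.2 -3. ] w 0.0143 g 44.9 j [-0.1   0.38 -0.53  1.79  0.22  1.03 -1.99]
delta turn [-0.0002 -0.0017 -0.0003] shift [-0.0011 -0.0001  0.0121]
```

Emit:
step_arm:
  deltas:
    - [[0, 0, 0, 0, 0, 0.003, 0], [0, 0, 0, 0, 0, 0.006, 0], [0, 0, 0, 0, 0, 0.008, 0], [0, 0, 0, 0, 0, 0.009, 0], [0, 0, 0, 0, 0, 0.01, 0], [0, 0, 0, 0, 0, 0.01, 0], [0, 0, 0, 0, 0, 0.01, 0]]

```text
time: 16.73
ee_pos: [0.4975, 0.252, 0.0802]
eef_rot: [0.989, 0.147, 0.0, -0.0]
ft_force: [-0.7, -0.1, -1.3]
width: 0.0139
grip_force: 44.9
```

Emit:
step_arm:
  deltas:
    - [[0, 0, 0, 0, 0, 0.001, 0], [0, 0, 0, 0, 0, 0.001, 0], [0, 0, 0, 0, 0, 0.001, 0]]
  squeeze: 10

```text
time: 17.1
ee_pos: [0.4975, 0.252, 0.0791]
eef_rot: [0.989, 0.147, 0.0, -0.0]
ft_force: [-0.6, 0.9, -0.4]
width: 0.0138
grip_force: 10.0
```

Emit:
step_arm:
  deltas:
    - [[0, 0, 0, 0, 0, 0, 20], [0, 0, 0, 0, 0, 0, 30], [0, 0, 0, 0, 0, 0, 50], [0, 0, 0, 0, 0, 0, 50], [0, 0, 0, 0, 0, -0.02, 60], [0, 0, 0, 0, 0, -0.05, 60], [0, 0, 0, 0, 0, -0.09, 60], [0, 0, 0, 0, 0, -0.13, 60], [0, 0, 0, -0.04, 0, -0.15, 60], [0, 0, 0, -0.04, 0, -0.15, 60], [0, 0, 0, -0.04, 0, -0.15, 60]]

```text
time: 18.48
ee_pos: [0.4595, 0.2402, 0.2298]
eef_rot: [0.989, 0.147, 0.001, 0.0]
ft_force: [0.2, -0.8, -0.4]
width: 0.0522
grip_force: 0.0
```

Run:
```python
from h import *
pose();a=snap("scene","scene5");w=snap("wrist","w5")
print(proj(w,[.4975,.252,.05]))
o=proj(a,[.4975,.252,.04]).astype(int)
k=cv2.resize(a["img"][o[1]-60:o[1]+60,o[0]-65:o[0]+65,::-1],(400,369),interpolation=cv2.INTER_CUBIC)
k2=cv2.resize(w["img"][:,:,::-1],(400,369))
cv2.imwrite("pics/end.png",np.hstack([k,k2]))
```

```text
t 18.475 p [0.4595 0.2402 0.2298] psi 0.2946 zax [ 0.0014 -0.     -1.    ] F [ 0.2 -0.8 -0.4] w 0.0522 g 0.0 j [-0.04  0.15 -0.57  1.74  0.08  1.28 -1.91]
[322.10317161 169.41058523]
```

View pics/end.png

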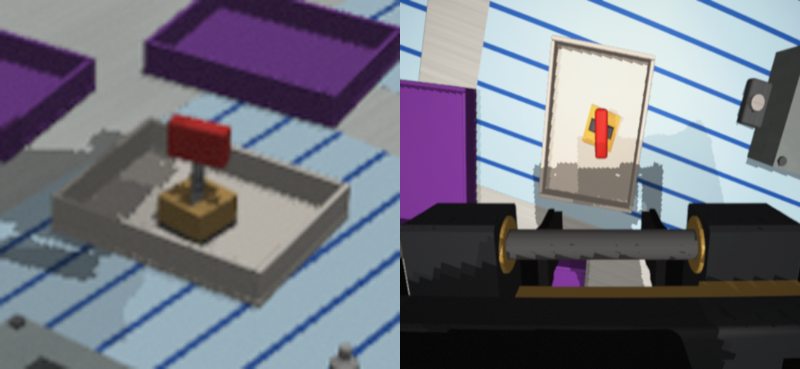

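The plug stands upright in the middle of the white tray at crop (198,210), with the puller still screwed in and the gripper clear. Handing in.

```bash
python3 -c "
from bench import r;print(r.close_job())"
```

```text
the job is handed in; nothing more can be done
None
```

I screwed the puller into the brass plug, drew the plug straight up and set it upright in the white tray with the puller still in it, then handed the job in at about 18.5 s; the judge gave no verdict.

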